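# Sieve the glass nuggets out of the used vase filler

## Task

The steel sieve in the green drip tray holds mixed vase filler. Lift it by its wooden grip, carry it level and smoothly over the white tub without losing anything on the way, and shake it side to side there until all six small blue glass nuggets have dropped through into the tub and only the three large pebbles are left in it. Then set the sieve gently back down flat in the green tray and let go of it, leaving the foam block, the ribbon spool and the jar undisturbed.

Things in the scene. Friction and masses are not known exactly. Their poses are not given: they have to be found in the camera images.
- sieve_grip (a point): Centre of the sieve's wooden grip: a bar 92 mm long (sieve's y; middle 80 mm free to grasp), 16 mm wide (x), 22 mm high, on a fixed steel bow, 118 mm above the sieve's underside; z up. The loose sieve is an open steel basket 160 mm square (171 mm over the bow's feet, along y), walls 53 mm high, 0.34 kg empty, 0.55 kg loaded; alike after half a turn
- sieve_floor (a point): Centre of the sieve's perforated floor, upper face, 7 mm above its underside, straight below the grip; axes along the sieve's sides, z up. 154 mm square inside, 4 x 4 square holes 26 mm wide centred at x, y = -60, -20, 20, 60 mm, flat strips 14 mm wide between. Sliding along the sieve's diagonals takes things over holes; sliding along one strip does not
- tub_floor (a point): Centre of the white round plastic tub's inner floor, 5 mm above the bench; z up. The tub is loose (0.7 kg), 85 mm high, 306 mm across outside at the rim (about 290 mm inside) and 244 mm at the foot
- tray_floor (a point): Centre of the green drip tray's inner floor, 4 mm above the bench; axes along its sides, z up. The tray does not move; 204 mm square outside, 196 mm inside, walls 22 mm high and 4 mm thick (a thin lip makes it 214 mm over all). The sieve stands in it at the start, roughly square to it, and belongs there at the end
- nugget0_mid (a point): Middle of a small blue glass nugget: a flat-bottomed dome 22 mm across and 10 mm high, 10 g, slippery (friction about 0.3: it slides when the sieve is jerked at about 3 m/s2 or more and stays put when moved more softly; strokes of about 50 mm in 0.2 s shift it); lies flat in the sieve at the start, between holes
- nugget1_mid (a point): Middle of a small blue glass nugget: a flat-bottomed dome 22 mm across and 10 mm high, 10 g, slippery (friction about 0.3: it slides when the sieve is jerked at about 3 m/s2 or more and stays put when moved more softly; strokes of about 50 mm in 0.2 s shift it); lies flat in the sieve at the start, between holes
- nugget2_mid (a point): Middle of a small blue glass nugget: a flat-bottomed dome 22 mm across and 10 mm high, 10 g, slippery (friction about 0.3: it slides when the sieve is jerked at about 3 m/s2 or more and stays put when moved more softly; strokes of about 50 mm in 0.2 s shift it); lies flat in the sieve at the start, between holes
- nugget3_mid (a point): Middle of a small blue glass nugget: a flat-bottomed dome 22 mm across and 10 mm high, 10 g, slippery (friction about 0.3: it slides when the sieve is jerked at about 3 m/s2 or more and stays put when moved more softly; strokes of about 50 mm in 0.2 s shift it); lies flat in the sieve at the start, between holes
- nugget4_mid (a point): Middle of a small blue glass nugget: a flat-bottomed dome 22 mm across and 10 mm high, 10 g, slippery (friction about 0.3: it slides when the sieve is jerked at about 3 m/s2 or more and stays put when moved more softly; strokes of about 50 mm in 0.2 s shift it); lies flat in the sieve at the start, between holes
- nugget5_mid (a point): Middle of a small blue glass nugget: a flat-bottomed dome 22 mm across and 10 mm high, 10 g, slippery (friction about 0.3: it slides when the sieve is jerked at about 3 m/s2 or more and stays put when moved more softly; strokes of about 50 mm in 0.2 s shift it); lies flat in the sieve at the start, between holes
- pebble0_mid (a point): Middle of a large rounded river pebble (brown), about 40 mm across and 25 mm high, 50 g; lies in the sieve and is too big for its holes
- pebble1_mid (a point): Middle of a large rounded river pebble (dark grey), about 40 mm across and 25 mm high, 50 g; lies in the sieve and is too big for its holes
- pebble2_mid (a point): Middle of a large rounded river pebble (pale beige), about 40 mm across and 25 mm high, 50 g; lies in the sieve and is too big for its holes
- foam: Dark green block of dry floral foam, 75 x 110 x 55 mm, origin at the centre of its underside; a bystander
- spool: Purple ribbon spool standing on its flange, 68 mm across and 34 mm high, origin at the centre of its underside; a bystander
- jar: Glass jar with metal cap, 64 mm across and 100 mm high, origin at the centre of its underside; a bystander

How it is judged:
By the outcome, as a careful person would: the job done as asked, in the order asked, and still so for the second after the job is handed in, with the robot touching nothing.
It also fails if it takes over 64 s, if anything falls off the work surface, if the arm or the gripper's body presses on something with over 40 N, if the wrist force passes 120 N, or if a joint passes its speed limit or range.

## Robot

A 6-joint arm with a two-finger parallel gripper is mounted at the origin on the work surface. World frame = base frame: x ahead of the robot, y to its left, z up, the work surface at z = 0. Lengths are in m, angles in degrees, forces in N, time in s.
With the tool pointing down it reaches from about 0.4 to 0.825 m from the base axis. Payload 7 kg.
Tool frame: the origin (TCP) lies midway between the tips of the shut fingers; the grasp point (between the pads) lies 19 mm behind it; z points along the fingers, y is the direction in which the jaws open and shut (so a half turn about z gives the same grasp; the last joint's range is limited). The gripper opens to 88 mm and grips with 3 to 60 N. Pads are 19 mm wide; open, the fingers measure 130 mm over their backs; the gripper's body (78 mm by 193 mm) begins 47 mm behind the grasp point.
Start: joints at [16.507, 20.546, 0.682, 0, -70.136, -16.507], TCP at [0.675, -0, 0.227] pointing down, gripper open.
Joint ranges: [-176.03, 176.03], [-82.01, 121.73], [-58.28, 71.71], [-173.87, 95.51], [-174.79, -0.11], [-173.66, 173.66]. Speed limits (degrees/s): [136.94, 136.94, 172.46, 180, 180, 180].

## Interface

Orientations are given as a 3x3 rotation matrix whose columns are the frame's x, y, z axes.
In Python, from rig import robot gives the robot as it stands. Calls block until the motion is done:
- robot.goto(position, orientation): joint-space move of the TCP to a pose.
- robot.servo_line(position, ori=None, speed=0.15): straight line of the TCP; ori=None keeps the orientation; speed is the mean speed in m/s.
- robot.movej(angles): joint-space move.
- robot.move_gripper(opening): opening from 0.0 (shut) to 1.0 (fully open); the grip force is fixed at half the most; returns when the fingers have stopped.
- robot.dwell(seconds).
- robot.ik(position, orientation): joint angles nearest the present ones, or None.
- robot.grab_frame(name): name is "scene" or "side" or "wrist"; returns (picture, depth): 384x512x3 uint8, red, green, blue; 384x512 float32, m along the optical axis (not along the pixel's ray), 0 where there is no reading.
- robot.camera_info(name): a dict with "vfov" (degrees; the focal length in pixels is half the picture's height over the tangent of half this angle, whatever the lens; pixels are square), "cx", "cy" (the principal point, pixels), "k1" (the pictures are not rectified: a ray, as slopes to the right and down, at radius r is drawn at 1 + k1 r^2 times it, then the intrinsics apply), "view" (4x4, takes a point from world to camera coordinates); the wrist camera has in their place "T_tool_cam" (4x4, takes a point from camera to tool coordinates, whose origin is the TCP and whose axes are the flange's). Camera axes: x right, y down, z forward; pixel columns grow to the right and rows downward; lengths in m; the calibration is good to about 2 mm. A picture is of the moment at which its call begins: read the wrist's pose just before it. camera_info takes no time and is no camera call.
A pose or a line that the arm cannot do raises robot.Unreachable and nothing moves.
- robot.job_done(): hands the job in, once; it reports no verdict.
Readings, each from a call of its own:
- robot.read_t(): time.
- robot.read_qpos(): joint angles.
- robot.read_qvel(): joint speeds.
- robot.read_effort(): joint torques, N m.
- robot.read_position(): TCP position.
- robot.read_tcp_rot(): TCP orientation.
- robot.read_force(): force on the tool from outside, world axes, zero at the start.
- robot.read_ft_torque(): the same for the moment, N m.
- robot.read_grip_width(): opening from 0.0 (shut) to 1.0 (fully open).
Only numpy, scipy, OpenCV 4.12 (cv2) and the standard library are available. Lean on these libraries where they do the work, as an engineer would, in place of code of your own. Each camera call takes 0.05 s, during which the arm holds its last target. There are 200 camera calls.

## Working session

There is one attempt and no reset: what is moved stays moved. The work goes in short steps, each a Python script; the robot and the scene stay as the last script left them, time stands still between calls to the robot, and variables do not carry over. Pictures are saved under pics/ and viewed, about 8 in all and at most 12, crops included, and the job is handed in when it is done.

```bash
mkdir -p pics; ls; cat > h.py <<'E'
import numpy as np, cv2
from rig import robot
def K(n):
    i=robot.camera_info(n); f=192/np.tan(np.radians(i['vfov'])/2); return i,f
def T_wc(n,i,pose=None):
    if 'view' in i: return np.linalg.inv(np.array(i['view']))
    p,R=pose; T=np.eye(4); T[:3,:3]=R; T[:3,3]=p
    return T@np.array(i['T_tool_cam'])
def rays(n,uv,pose=None):
    i,f=K(n); uv=np.atleast_2d(np.asarray(uv,float))
    d=(uv-[i['cx'],i['cy']])/f; s=d.copy()
    for _ in range(20): s=d/(1+i['k1']*(s**2).sum(1,keepdims=True))
    T=T_wc(n,i,pose); D=np.c_[s,np.ones(len(s))]@T[:3,:3].T
    return T[:3,3],D
def plane(n,uv,z,pose=None):
    o,D=rays(n,uv,pose); return o+D*((z-o[2])/D[:,2])[:,None]
def cloud(n,dep,pose=None):
    v,u=np.mgrid[:384,:512]; o,D=rays(n,np.c_[u.ravel(),v.ravel()],pose)
    P=o+D*dep.reshape(-1,1); P[dep.ravel()<=0]=np.nan
    return P.reshape(384,512,3)
def snap(n):
    pose=(np.array(robot.read_position()),np.array(robot.read_tcp_rot()))
    im,d=robot.grab_frame(n); return im,d,pose
E
python3 - <<'E'
from h import *
ims=[]
for n in ['scene','side','wrist']:
    im,d,p=snap(n); np.savez(f'{n}0.npz',im=im,d=d,p=p[0],R=p[1]); ims.append(im)
    i=robot.camera_info(n); print(n,i['vfov'],i['k1'],T_wc(n,i,p).round(3).tolist())
o=np.zeros((600,800,3),np.uint8)
o[:300,:400]=cv2.resize(ims[0],(400,300));o[:300,400:]=cv2.resize(ims[1],(400,300));o[300:,:400]=cv2.resize(ims[2],(400,300))
cv2.imwrite('pics/a.png',o[:,:,::-1]); print(robot.read_t())
E
```

```text
pics
scene 50.71588670539907 0.015928525659769762 [[0.82, 0.443, -0.364, 0.946], [0.573, -0.639, 0.513, -0.47], [-0.006, -0.629, -0.778, 0.815], [0.0, 0.0, 0.0, 1.0]]
side 50.2372535515177 0.010608793090442941 [[1.0, 0.013, 0.024, 0.593], [-0.013, -0.535, 0.845, -0.685], [0.024, -0.845, -0.534, 0.529], [0.0, 0.0, 0.0, 1.0]]
wrist 68.80129736107342 -0.06870421611032725 [[-1.0, 0.001, -0.002, 0.676], [0.0, 0.953, 0.303, -0.083], [0.002, 0.303, -0.953, 0.384], [0.0, 0.0, 0.0, 1.0]]
0.15
```

View pics/a.png

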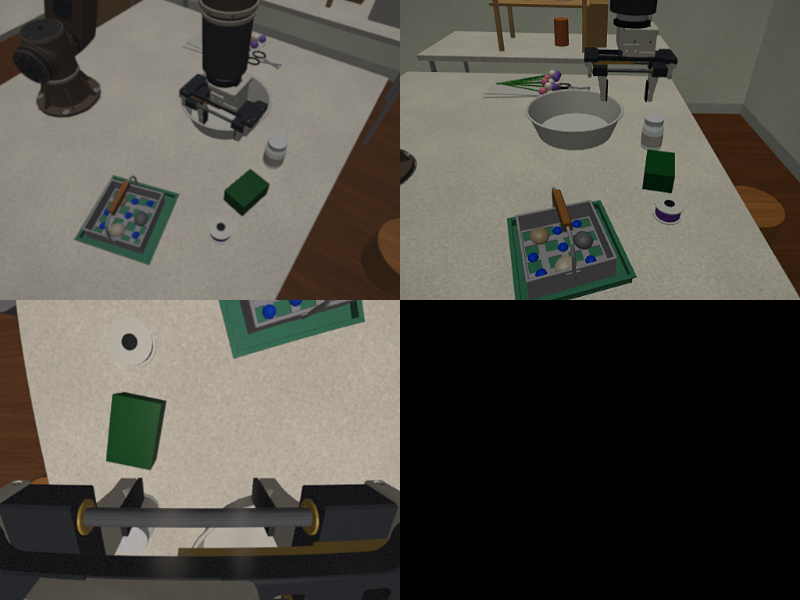

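The picture shows the sieve in the tray, with its grip near scene (154,250) and side (718-400→207,267 in full pixels). The tub is behind it under the gripper, and the foam, spool and jar are to the right. Next I measure all of them.

```bash
python3 - <<'E'
from h import *
g={}
def rect(P): 
    r=cv2.minAreaRect((P[:,:2]*1000).astype(np.float32)); return np.round(r[0],1),np.round(r[1],1),round(r[2],1)
for n in ['scene','side']:
    z=np.load(n+'0.npz'); im=z['im']; P=cloud(n,z['d']); hsv=cv2.cvtColor(im,cv2.COLOR_RGB2HSV); H,S,V=cv2.split(hsv)
    roi=(np.abs(P[...,0]-.55)<.35)&(P[...,1]<.3)&(P[...,2]>-.02)
    print(n)
    brown=((H<16)&(S>110)&(V>50)&roi&(P[...,2]>.07)).astype(np.uint8)
    c,l,s,ce=cv2.connectedComponentsWithStats(brown); k=1+np.argmax(s[1:,4]); m=l==k
    Q=P[m]; print('grip px',s[k],'xyz mean',Q.mean(0).round(4),'zmax',np.percentile(Q[:,2],[5,50,98]).round(4),rect(Q))
    top=Q[Q[:,2]>np.percentile(Q[:,2],98)-.006]; print('  top',rect(top))
    ys,xs=np.nonzero(m); r=cv2.minAreaRect(np.c_[xs,ys].astype(np.float32)); bp=cv2.boxPoints(r)
    g[n]=(r[0],bp)
    print('  rect',r)
    green=(H>60)&(H<90)&(S>80)&roi
    ly=green&(P[...,1]<-.15)&(P[...,2]<.035)
    for lab,mm in [('green low',ly)]:
        mm=cv2.morphologyEx(mm.astype(np.uint8),cv2.MORPH_OPEN,np.ones((2,2)))
        c,l,s,ce=cv2.connectedComponentsWithStats(mm)
        lp=mm.astype(bool)&(P[...,2]>.012); print(lab,rect(P[lp]),np.percentile(P[lp][:,2],[5,50,95]).round(4))
    t=roi&(P[...,2]>.078)&(P[...,2]<.092)&(P[...,1]>-.2)&(S<60)&(P[...,1]<.3)&(P[...,0]<.85)
    Q=P[t]; 
    c,l,s,ce=cv2.connectedComponentsWithStats(t.astype(np.uint8))
    for j in range(1,c):
        if s[j,4]>40: print('  rimcomp',s[j,4],rect(P[l==j]))
    obst=roi&(P[...,2]>.02)&(P[...,2]<.13)
    c,l,s,ce=cv2.connectedComponentsWithStats(obst.astype(np.uint8))
    for j in range(1,c):
        if s[j,4]>60: print('  obj',s[j,4],ce[j].round(),rect(P[l==j]),np.percentile(P[l==j][:,2],98).round(3))
# two-view triangulation of grip centre
A=[];b=[]
for n in g:
    o,D=rays(n,g[n][0]); d=D[0]/np.linalg.norm(D[0]); M=np.eye(3)-np.outer(d,d); A.append(M); b.append(M@o)
x=np.linalg.solve(sum(A),sum(b)); print('tri',x.round(4),[np.linalg.norm(M@x-bb).round(4) for M,bb in zip(A,b)])
E
```

```text
scene
grip px [139 232  26  41 322] xyz mean [ 0.5471 -0.2585  0.1325] zmax [0.1299 0.1328 0.1355] (array([ 545.7, -257.2]), array([16.6, 89.1]), 18.5)
  top (array([ 546.2, -257. ]), array([15.9, 89.1]), 17.6)
  rect ((151.31423950195312, 251.6307373046875), (7.382411479949951, 44.83629608154297), 28.300758361816406)
green low (array([ 552.6, -251. ]), array([210.3, 211.4]), 16.2) [0.0184 0.0219 0.0255]
  rimcomp 260 (array([531.4, 120.4]), array([ 51.6, 226.6]), 84.3)
  rimcomp 92 (array([693.9, 252.5]), array([13.1, 96.8]), 7.4)
  rimcomp 81 (array([788., 140.]), array([53.6, 23.3]), 13.7)
  obj 681 [267. 161.] (array([532.2, 134.5]), array([ 79.2, 226.4]), 81.3) 0.088
  obj 103 [339. 146.] (array([688.1, 251.8]), array([93.3, 28.1]), 80.8) 0.088
  obj 962 [353. 192.] (array([784. , 153.2]), array([59.5, 61.3]), 45.6) 0.102
  obj 1851 [315. 244.] (array([777.3,  -5.5]), array([111.8,  76.6]), 77.9) 0.057
  obj 4181 [160. 279.] (array([ 548.2, -250.4]), array([217. , 216.3]), 17.0) 0.124
  obj 261 [180. 280.] (array([ 584.6, -241.2]), array([36. , 37.6]), 34.4) 0.038
  obj 791 [283
[... 464 characters left out ...]
223 0.0245]
  rimcomp 619 (array([542.3, 196.9]), array([204. , 309.6]), 90.0)
  rimcomp 123 (array([776.8, 142.3]), array([25.9, 53. ]), 70.8)
  obj 2566 [222. 165.] (array([542.4, 197.2]), array([309.6, 204.8]), 0.1) 0.087
  obj 1028 [323. 167.] (array([780.4, 153.7]), array([59.6, 63.6]), 23.0) 0.101
  obj 1695 [332. 216.] (array([775.2,  -4.8]), array([113.2,  74.9]), 78.0) 0.057
  obj 8147 [215. 323.] (array([ 547.3, -248.6]), array([215.1, 215.3]), 16.5) 0.122
  obj 891 [344. 263.] (array([ 774.7, -139.1]), array([67.6, 67.2]), 59.0) 0.036
  obj 439 [178. 301.] (array([ 492. , -228.7]), array([40.2, 36.1]), 1.9) 0.036
tri [ 0.5446 -0.2576  0.1299] [np.float64(0.001), np.float64(0.001)]
```

```bash
cat >> h.py <<'E'
def Rdown(a):  # tool y along world angle a (deg)
    a=np.radians(a); y=np.array([np.cos(a),np.sin(a),0]); z=np.array([0,0,-1.]); return np.c_[np.cross(y,z),y,z]
E
python3 - <<'E'
from h import *
from scipy.optimize import least_squares
pts=[]
for n in ['scene','side']:
    z=np.load(n+'0.npz'); P=cloud(n,z['d']); S=cv2.cvtColor(z['im'],cv2.COLOR_RGB2HSV)[...,1]
    t=(P[...,2]>.081)&(P[...,2]<.092)&(S<60)&(np.hypot(P[...,0]-.542,P[...,1]-.245)<.18)&(np.hypot(P[...,0]-.542,P[...,1]-.245)>.12)
    Q=P[t]
    f=least_squares(lambda v:np.hypot(Q[:,0]-v[0],Q[:,1]-v[1])-v[2],[.542,.245,.15],loss='soft_l1',f_scale=.003)
    print(n,len(Q),f.x.round(4),'rms',np.sqrt(np.mean(f.fun**2)).round(4),'y',Q[:,1].min().round(3),Q[:,1].max().round(3),'rimz',np.percentile(Q[:,2],95).round(4))
print(np.array(robot.read_tcp_rot()).round(3).tolist())
for a in (17.5,197.5):
    R=Rdown(a)
    for p in [(.545,-.2565,.103),(.545,-.2565,.24),(.545,0,.24),(.542,.245,.24),(.59,.245,.2),(.5,.2,.2)]:
        q=robot.ik(p,R); print(a,p,None if q is None else np.round(q,0).tolist())
E
```

```text
scene 546 [0.5449 0.2484 0.1512] rms 0.0029 y 0.093 0.406 rimz 0.0878
side 901 [0.5428 0.2488 0.1512] rms 0.0026 y 0.095 0.407 rimz 0.0874
[[-0.0, -1.0, -0.001], [-1.0, 0.0, -0.0], [0.0, 0.001, -1.0]]
17.5 (0.545, -0.2565, 0.103) [-7.0, 20.0, -18.0, 0.0, -52.0, -156.0]
17.5 (0.545, -0.2565, 0.24) [-7.0, 13.0, -8.0, 0.0, -69.0, -156.0]
17.5 (0.545, 0, 0.24) None
17.5 (0.542, 0.245, 0.24) [43.0, 13.0, -9.0, 0.0, -69.0, 154.0]
17.5 (0.59, 0.245, 0.2) [40.0, 18.0, -6.0, 0.0, -65.0, 157.0]
17.5 (0.5, 0.2, 0.2) [43.0, 9.0, -19.0, 0.0, -62.0, 155.0]
197.5 (0.545, -0.2565, 0.103) [-7.0, 20.0, -18.0, 0.0, -52.0, 24.0]
197.5 (0.545, -0.2565, 0.24) [-7.0, 13.0, -8.0, 0.0, -69.0, 24.0]
197.5 (0.545, 0, 0.24) [21.0, 8.0, -15.0, 0.0, -68.0, -3.0]
197.5 (0.542, 0.245, 0.24) [43.0, 13.0, -9.0, 0.0, -69.0, -26.0]
197.5 (0.59, 0.245, 0.2) [40.0, 18.0, -6.0, 0.0, -65.0, -23.0]
197.5 (0.5, 0.2, 0.2) [43.0, 9.0, -19.0, 0.0, -62.0, -25.0]
```

```bash
python3 - <<'E'
from h import *
R=Rdown(197.5)
robot.goto([.545,-.2565,.20],R)
im,d,p=snap('wrist'); P=cloud('wrist',d,p)
H,S,V=cv2.split(cv2.cvtColor(im,cv2.COLOR_RGB2HSV))
m=(H<16)&(S>110)&(V>40)&(P[...,2]>.1)&(P[...,2]<.15)
Q=P[m]; print(m.sum(),np.percentile(Q[:,2],[5,50,95]).round(4) if m.any() else '')
if m.sum()>50:
    ys,xs=np.nonzero(m); W=plane('wrist',np.c_[xs,ys],.133,p)
    r=cv2.minAreaRect((W[:,:2]*1000).astype(np.float32)); print(r)
np.savez('w1.npz',im=im,d=d,p=p[0],R=p[1])
cv2.imwrite('pics/b.png',im[:,:,::-1]); print(robot.read_t())
E
```

```text
1727 [0.1314 0.133  0.1342]
((544.1478271484375, -257.81988525390625), (15.349979400634766, 91.76736450195312), 17.464801788330078)
1.3167
```

View pics/b.png

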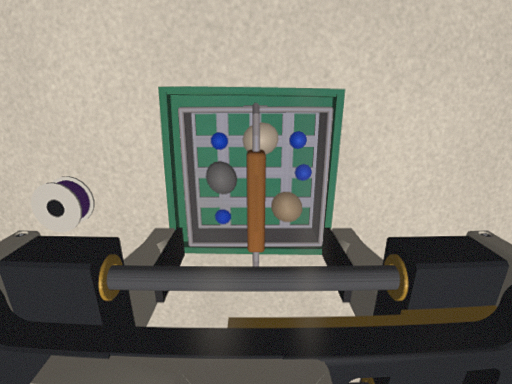

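The wrist view confirms the grip at (0.544, -0.2575), yaw 17.5°, top at 0.133. Four nuggets and three pebbles are visible (pixels around (219,140), (298,140), (303,172), (223,216)). The other two nuggets are hidden by the grip. Now I grasp, lift and carry.

```bash
python3 - <<'E'
from h import *
R=Rdown(197.5)
robot.servo_line([.5442,-.2573,.103],R,speed=.08)
robot.move_gripper(0.0)
print('w',robot.read_grip_width(),robot.read_force(),robot.read_t())
robot.servo_line([.5442,-.2573,.135],speed=.03)
print('F',np.round(robot.read_force(),2),np.round(robot.read_ft_torque(),3),robot.read_grip_width())
robot.servo_line([.5442,-.2573,.225],speed=.07)
robot.servo_line([.544,.2486,.225],speed=.12)
print('F',np.round(robot.read_force(),2),np.round(robot.read_ft_torque(),3),robot.read_t())
robot.servo_line([.544,.2486,.199],speed=.05)
ims=[]
for n in ['scene','side','wrist']:
    im,d,p=snap(n); np.savez(f'{n}2.npz',im=im,d=d,p=p[0],R=p[1]); ims.append(im)
o=np.zeros((600,800,3),np.uint8)
o[:300,:400]=cv2.resize(ims[0],(400,300));o[:300,400:]=cv2.resize(ims[1],(400,300));o[300:,:400]=cv2.resize(ims[2],(400,300))
o[300:,400:]=cv2.resize(ims[1][60:260,110:376],(400,300))
cv2.imwrite('pics/c.png',o[:,:,::-1]); print(robot.read_t())
E
```

```text
w 0.1779106074252289 [-0.90203207 -0.63043725  1.07568729] 3.8083
F [ 0.6   0.98 -6.34] [-0.06   0.07  -0.028] 0.18123979485095892
F [-0.18 -0.31 -6.58] [-0.035  0.013  0.001] 10.825
11.6417
```

View pics/c.png

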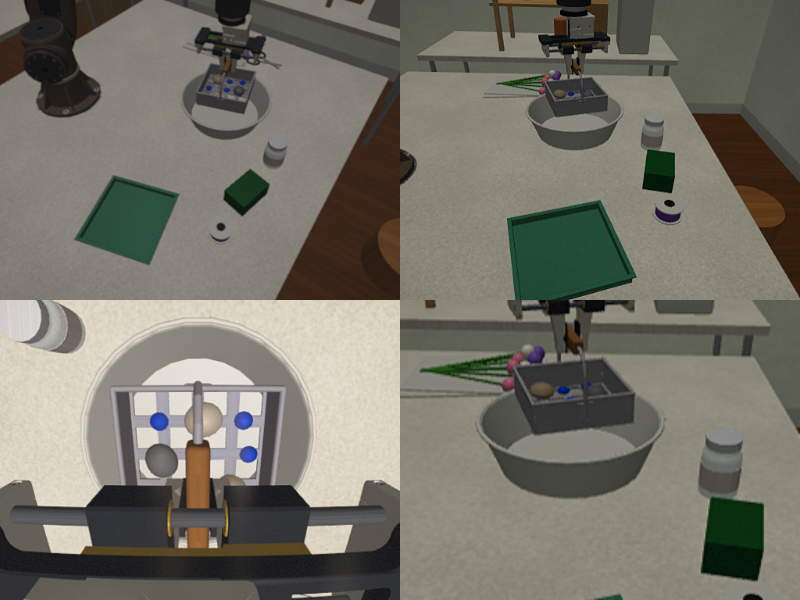

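The tray is empty, nothing has fallen outside, and the sieve hangs level and centred over the tub. I'll start with short diagonal strokes.

```bash
cat >> h.py <<'E'
C=np.array([.544,.2486,.199])
def shake(ang,n,amp=.025,sp=.25):
    d=np.array([np.cos(np.radians(ang)),np.sin(np.radians(ang)),0])
    robot.servo_line(C+d*amp,speed=.1)
    for k in range(n): robot.servo_line(C+d*amp*(-1)**(k+1),speed=sp)
    robot.servo_line(C,speed=.1)
def blue(im,P,lo=.09,hi=.14):
    H,S,V=cv2.split(cv2.cvtColor(im,cv2.COLOR_RGB2HSV))
    m=((H>105)&(H<130)&(S>150)&(V>50)&(P[...,1]>.05)&(P[...,1]<.45)&(P[...,0]<.75)).astype(np.uint8)
    c,l,s,ce=cv2.connectedComponentsWithStats(m)
    return [(int(s[j,4]),ce[j].round().tolist(),np.nanmedian(P[l==j],0).round(3).tolist()) for j in range(1,c) if s[j,4]>6]
def look(tag):
    ims=[]
    for n in ['scene','side','wrist']:
        im,d,p=snap(n); ims.append(im); print(n,*blue(im,cloud(n,d,p)),sep='\n  ')
    o=np.zeros((600,800,3),np.uint8)
    o[:300,:400]=cv2.resize(ims[0][60:200,200:387],(400,300));o[:300,400:]=cv2.resize(ims[1][80:220,130:317],(400,300))
    o[300:,:400]=cv2.resize(ims[2],(400,300)); cv2.imwrite(f'pics/{tag}.png',o[:,:,::-1])
E
python3 - <<'E'
from h import *
t=robot.read_t(); shake(62.5,6); print('dt',robot.read_t()-t)
shake(-27.5,6); print(robot.read_t(),robot.read_grip_width(),np.round(robot.read_ft_torque(),3))
robot.dwell(.2); look('d')
E
```

```text
dt 2.9000000000000004
17.4417 0.17897521892832893 [ 0.006 -0.013  0.026]
scene
  (17, [281.0, 144.0], [0.532, 0.235, 0.014])
  (19, [288.0, 151.0], [0.562, 0.225, 0.013])
  (17, [280.0, 157.0], [0.558, 0.192, 0.013])
side
  (28, [190.0, 155.0], [0.45, 0.291, 0.014])
  (25, [206.0, 161.0], [0.495, 0.263, 0.013])
  (14, [219.0, 165.0], [0.531, 0.24, 0.014])
wrist
  (122, [319.0, 103.0], [0.497, 0.146, 0.022])
  (26, [263.0, 127.0], [0.549, 0.192, 0.013])
  (120, [311.0, 222.0], [0.451, 0.289, 0.015])
```

View pics/d.png

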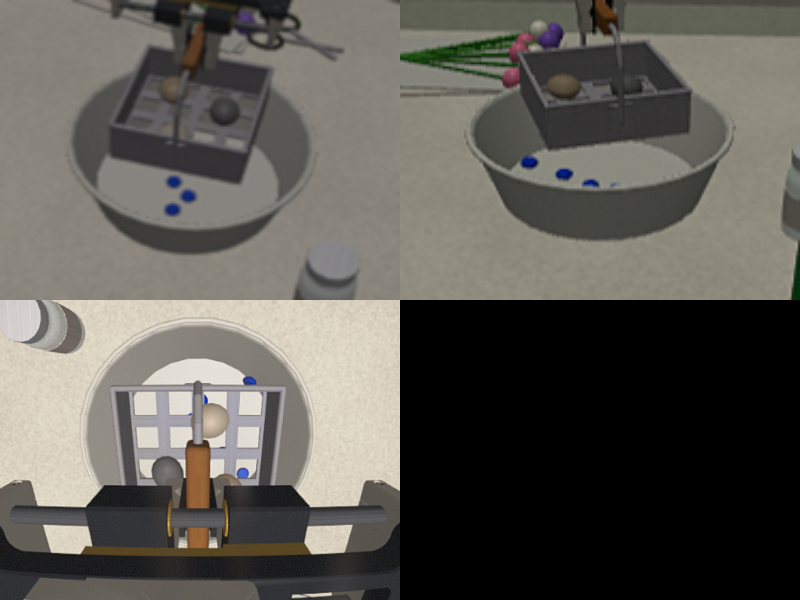

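There are six distinct nuggets in the tub: (.532,.235), (.562,.225), (.558,.192), (.45,.29), (.495,.263) and (.497,.146). Only the three pebbles show in the sieve. Next I return it and lower it until it makes contact.

```bash
python3 - <<'E'
from h import *
robot.servo_line([.544,.2486,.225],speed=.06)
robot.servo_line([.546,-.2545,.225],speed=.12)
robot.servo_line([.546,-.2545,.125],speed=.06)
f0=np.array(robot.read_force()); print('f0',f0.round(2))
robot.servo_line([.546,-.2545,.108],speed=.03)
z=.108
while z>.100:
    z-=.001; robot.servo_line([.546,-.2545,z],speed=.02)
    f=np.array(robot.read_force())-f0; print(round(z,4),f.round(2))
    if f[2]>3.5: break
robot.dwell(.3)
im,d,p=snap('side'); cv2.imwrite('pics/e.png',cv2.resize(im[190:384,120:378],(798,600))[:,:,::-1])
print(robot.read_t())
E
```

```text
f0 [ 0.41 -0.85 -5.84]
0.107 [-0.77 -0.06  0.79]
0.106 [-0.8   1.3   0.57]
0.105 [-2.35  1.7   0.88]
0.104 [-0.11 -0.26 -0.03]
0.103 [-0.18  0.17  1.2 ]
0.102 [-3.04  1.06 11.25]
27.1
```

View pics/e.png

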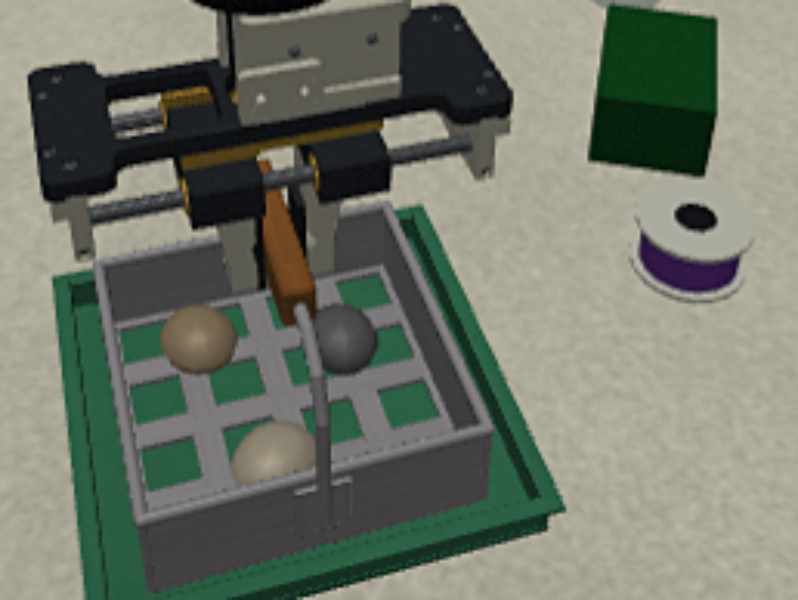

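The sieve sits inside the tray with only the three pebbles in it. I'll ease the load off, release and retreat.

```bash
python3 - <<'E'
from h import *
robot.servo_line([.546,-.2545,.1028],speed=.02)
robot.move_gripper(0.6)
robot.dwell(.2)
robot.servo_line([.546,-.2545,.24],speed=.1)
robot.goto([.62,0,.30],Rdown(180))
robot.dwell(.5)
def rect(P): 
    r=cv2.minAreaRect((P[:,:2]*1000).astype(np.float32)); return np.round(r[0],1),np.round(r[1],1),round(r[2],1)
ims=[]
for n in ['scene','side']:
    im,d,p=snap(n); ims.append(im); P=cloud(n,d)
    H,S,V=cv2.split(cv2.cvtColor(im,cv2.COLOR_RGB2HSV))
    m=(H<16)&(S>110)&(V>50)&(P[...,2]>.1)&(P[...,2]<.15)&(P[...,1]<-.15)
    Q=P[m]; print(n,'grip',rect(Q),np.percentile(Q[:,2],[5,50,95]).round(4))
    wall=(P[...,2]>.052)&(P[...,2]<.066)&(P[...,1]<-.12)&(P[...,0]<.7)&(S<70)
    W=P[wall]; A=np.c_[W[:,:2]-W[:,:2].mean(0),np.ones(len(W))]; print(' rim z',np.percentile(W[:,2],[5,50,95]).round(4),rect(W))
    roi=(np.abs(P[...,0]-.55)<.35)&(P[...,1]<.3)
    o=(roi&(P[...,2]>.02)&(P[...,2]<.13)&(P[...,0]>.68)).astype(np.uint8)
    c,l,s,ce=cv2.connectedComponentsWithStats(o)
    for j in range(1,c):
        if s[j,4]>60: print('  obj',rect(P[l==j]),np.percentile(P[l==j][:,2],98).round(3))
    print(*blue(im,P),sep='\n   ')
o=np.zeros((300,800,3),np.uint8)
o[:,:400]=cv2.resize(ims[0],(400,300));o[:,400:]=cv2.resize(ims[1],(400,300))
cv2.imwrite('pics/f.png',o[:,:,::-1]); print(robot.read_t())
E
```

```text
scene grip (array([ 548.2, -253.9]), array([15.6, 89.1]), 17.8) [0.1301 0.1325 0.1345]
 rim z [0.0536 0.0563 0.059 ] (array([ 547.2, -254.6]), array([165.1, 167.8]), 17.8)
  obj (array([690.1, 237.6]), array([124.7,  20.1]), 90.0) 0.088
  obj (array([785. , 154.3]), array([60.7, 60.8]), 71.7) 0.102
  obj (array([777.6,  -5.6]), array([111.2,  75.8]), 78.0) 0.057
  obj (array([ 777. , -139.7]), array([64.5, 68.7]), 34.0) 0.037
(9, [266.0, 123.0], [0.449, 0.288, 0.013])
   (17, [281.0, 144.0], [0.533, 0.235, 0.013])
   (19, [288.0, 151.0], [0.562, 0.222, 0.014])
   (17, [280.0, 157.0], [0.558, 0.192, 0.013])
side grip (array([ 544.4, -247.7]), array([ 15.5, 100.7]), 17.5) [0.1316 0.133  0.1343]
 rim z [0.0537 0.0566 0.0585] (array([ 546.1, -253.7]), array([162.5, 168. ]), 17.7)
  obj (array([688.5, 241.6]), array([ 16.6, 116.7]), 0.1) 0.087
  obj (array([780.6, 153.5]), array([59.7, 60.3]), 25.6) 0.101
  obj (array([775.2,  -4.1]), array([114.6,  74.7]), 78.1) 0.057
  obj (array([ 775. , -138.3]), array([68.2, 66.4]), 71.3) 0.036
(28, [190.0, 155.0], [0.449, 0.289, 0.014])
   (25, [206.0, 161.0], [0.495, 0.264, 0.013])
   (14, [219.0, 165.0], [0.532, 0.24, 0.014])
31.5417
```

View pics/f.png

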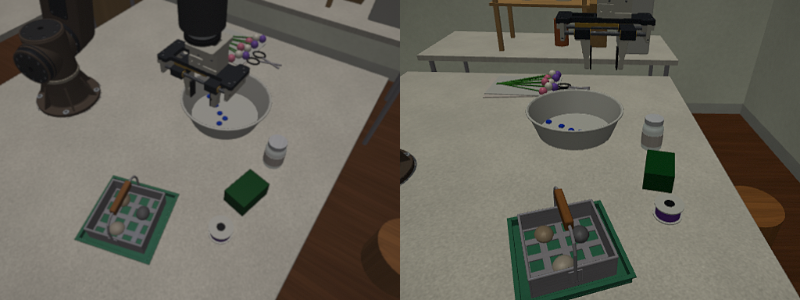

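```bash
python3 -c "
from rig import robot
robot.job_done(); print(robot.read_t())"
```

```text
the job is handed in; nothing more can be done
the job is handed in; nothing more can be done
```

The job is done and handed in, after about 31.5 s of robot time. I lifted the sieve by its grip, carried it level to the tub and shook it along both diagonals. I then set it back in the green tray, released it and moved the arm clear.

- **Nuggets:** Right after shaking, the three cameras together showed six separate nuggets, all in the tub. The final two-camera check re-sighted five of them. The sixth, near (0.497, 0.146) against the tub wall, was out of view by then, so I rely on the earlier wrist picture for it.
- **Sieve:** The final pictures show only the three pebbles in it. It stands flat in the tray, with the grip top at 0.133 m as at the start, the rim level, and yaw 17.7° against about 16.5° for the tray.
- **Set-down:** I lowered it in 1 mm steps; the last step took the contact force to about 11 N, and I eased off before letting go.
- **Bystanders:** The foam block, spool and jar measured within about 1 mm of where they started.
- **Disagreements:** The two fixed cameras differed by up to about 6 mm on the grip's centre after release. The side view also read the grip about 10 mm too long, so I trusted the rim fits, which agreed to about 1 mm.

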